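# Tip the offcuts into the hopper and hold its inspection lid open

### The arm

A 7-joint arm with a two-finger parallel gripper is mounted at the origin on the work surface. World frame = base frame: x ahead of the robot, y to its left, z up, the work surface at z = 0. Lengths are in m, angles in rad, forces in N, time in s.
With the tool pointing down it reaches from about 0.425 to 0.925 m from the base axis. Payload 6.8 kg.
Tool frame: the origin (TCP) lies midway between the tips of the shut fingers; the grasp point (between the pads) lies 19 mm behind it; z points along the fingers, y is the direction in which the jaws open and shut (so a half turn about z gives the same grasp; the last joint's range is limited). The gripper opens to 85 mm and grips with 20 to 120 N. Pads are 22 mm wide; open, the fingers measure 114 mm over their backs; the gripper's body (76 mm by 85 mm) begins 54 mm behind the grasp point. The pads swing forward as they close: fully open they stand 13 mm farther back than shut.
Start: joints at [1.128, 0.477, 0.022, 1.555, -0.011, 1.109, -0.083], TCP at [0.222, -0.638, 0.231] pointing down, gripper open.
Joint ranges: [-2.96, 2.96], [-0.34, 2.1], [-1.41, 1.46], [0.24, 2.44], [-1.37, 4.51], [0.17, 1.92], [-2.96, 2.96]. Speed limits (rad/s): [2.39, 2.39, 3.14, 3.14, 3.14, 3.14, 3.14].

### API

Orientations are given as a unit quaternion [w, x, y, z].
In Python, from station import * gives the robot as it stands. The module is installed in compiled form; this text tells all that it offers.
- The arm moves only by the tool jog_arm, never from a script. Its arguments are lists of equal length, an entry for each row: "dp": the shift along the tool's x, y, z in units of 25 mm (1.0 is 25 mm), a list of three; "angular": the turn, a rotation vector about the tool's x, y, z in units of 5 degrees (1.0 is 5 degrees), a list of three; "claw": the finger opening in mm, from 0 to 85.4. A call has exactly 5 rows; each row is the pose to reach, as a shift and turn from the pose commanded when the call began, along the tool's axes at that moment; what a row does not reach only later rows make up. A row lasts 1/10 s, in which the tool goes at most 50 mm and 8.59 degrees, less where a joint would pass 70% of its speed; a pose out of reach is approached as far as the arm can. A call with a gripper value outside its range is refused whole. The fingers move at their own pace and stop on an object; "grip_force" is the grip in N (left out, the last holds). Time passes only in rows, so rows that repeat a pose let the fingers close, or fill a call up. It gives the time, the measured TCP pose, the force and the opening at its end, in the units of the state.
- get_obs(): the state, without advancing time (a new reading comes with each control period).
- read_camera(name): name is "scene" or "top" or "wrist"; returns a dict with "pixels" (400x640x3 uint8, blue, green, red), "camera_matrix" (3x3 intrinsics, pixels), "k1" (the pictures are not rectified: a ray, as slopes to the right and down, at radius r is drawn at 1 + k1 r^2 times it, then the intrinsics apply), "rvec" (rotation vector, rad) and "tvec" (3), from world to camera coordinates, as OpenCV has them. Camera axes: x right, y down, z forward; pixel columns grow to the right and rows downward; lengths in m; the calibration is good to about 2 mm. A picture is of the moment at which its call begins. There is no depth.
- hand_in(): hands the job in, once; it reports no verdict.
The state is a dict: "t": time; "q": joint angles; "joint_vel": joint speeds; "joint_torque": joint torques, N m; "eef_pos": TCP position; "tool_rot": TCP orientation; "contact_force": force on the tool from outside, world axes, zero at the start; "torque": the same for the moment, N m; "gripper_width": opening from 0.0 (shut) to 1.0 (fully open).
Only numpy, scipy, OpenCV 4.12 (cv2) and the standard library are available. Lean on these libraries where they do the work, as an engineer would, in place of code of your own. Each camera call takes 0.05 s, during which the arm holds its last target.

### The job

Raise the hopper's tipping tray, which has a black bar handle, until all four wooden offcuts have slid into the hopper, then lower the tray back to level. Next tug the hopper's lid, which has a black bar handle too, to learn whether its hidden catch holds it, and do so before you move the red slide; if it is caught, let go and move the red slide all the way away from the lid. Lift the lid to roughly 55 degrees for a look inside and finish while still holding it there, steady in the gripper, with the sanding block, glue jar and mallet left where they were.

Things in the scene. Friction and masses are not known exactly. Their poses are not given: they have to be found in the camera images.
- hopper: Fixed plywood box on the bench, 170 (x) x 273 (y) x 120 mm high, walls 8. Origin on the bench; x away from the robot, y left to the tray, z up; yaw within 0.25. In its frame, mm: open mouth y 4..107 with 45 high cheeks; dark guard across y 0, 50 above the rim; lid y -154..-6; grey catch housing y -238..-158, x -85..25, 124 high.
- tray (a joint): Hinge of the tipping tray: green sides, aluminium floor, 158 x 120 mm, walls 38 mm, open at the hopper end, 0.3 to 0.55 kg. 0 = level, resting; grows (rad) as its outer end is raised, stop at 1.4. It falls back if let go. Offcuts slide out between about 0.4 and 1.0 rad.
- tray_hinge (a point): Point on the tray's hinge line, at the hopper's left rim (hopper frame 0, 117, 122 mm). The hinge line runs along hopper x.
- tray_grip (a point): Middle of the tray's black bar handle (round, 12 mm thick, 90 mm long along hopper x), 60 mm outside the tray's end wall; on the hopper frame 0, 297, 152 mm when level, so 180 mm out from and 30 mm above the hinge. Free space all round the bar; it may turn between the fingers.
- lid (a joint): Hinge of the brown lid, 166 x 148 x 8 mm, 0.28 to 0.46 kg. 0 = shut; grows (rad) as the edge near the robot is lifted; stop 1.45. It falls shut if let go. The catch hidden in the grey housing holds it in some runs, in others not; nothing outside shows which. Caught, it rises only 0.04 to 0.05 rad (6 mm at the handle), then stops dead; free, it keeps rising with about 3 N.
- lid_hinge (a point): Point on the lid's hinge line (hopper frame 83, -80, 121 mm). The hinge line runs along hopper y.
- lid_grip (a point): Middle of the lid's black bar handle (round, 12 mm thick, 90 mm long along hopper y), 35 mm above the lid's top; with the lid shut at hopper frame -47, -80, 164 mm, so 130 mm towards the robot from and 43 mm above the hinge. The bar may turn between the fingers, so the hand can stay pointing down up to 1.1 rad.
- slide (a joint): Red thumb slide on top of the grey housing that draws the hidden catch back. 0 = rest (in every run, caught or not); grows (m) as it is moved away from the lid (towards hopper -y), up to its stop at 0.030; the catch is surely free from 0.020. It needs some 2 to 6 N and stays where it is left.
- slide_grip (a point): Centre of the red thumb slide's square post, 18 x 18 mm, from 127 to 159 mm above the bench (it has a 26 mm wide 4 mm high foot below); at rest at hopper frame -45, -174, 145 mm.
- offcut0: Loose wooden offcut, 44 x 30 x 28, pale, mm, 30 g; starts lying in the tray. Origin at the centre of its underside as built.
- offcut1: Loose wooden offcut, 36 x 36 x 26, dark, mm, 30 g; starts lying in the tray. Origin at the centre of its underside as built.
- offcut2: Loose wooden offcut, 50 x 26 x 30, mid-brown, mm, 30 g; starts lying in the tray. Origin at the centre of its underside as built.
- offcut3: Loose wooden offcut, 40 x 34 x 24, pale, mm, 30 g; starts lying in the tray. Origin at the centre of its underside as built.
- sander_block: Bystander: cork and wood sanding block 70 x 110 x 38 mm, on the bench to the left of the tray. Origin under its centre.
- glue: Bystander: white glue jar, 56 mm across, 110 mm high, yellow cap, standing beyond the hopper. Origin under its centre.
- mallet: Bystander: small mallet 240 mm long lying on the bench to the right of the hopper. Origin near its middle.

How it is judged:
On the way, in this order (a step that is already met when the one before it is completed fails the run):
1. all four offcuts are in the hopper (z of offcut0 in the frame of hopper between 0 and 0.095 m and y of offcut0 in the frame of hopper between -0.155 and 0.11 m and x of offcut0 in the frame of hopper between -0.083 and 0.083 m and z of offcut1 in the frame of hopper between 0 and 0.095 m and y of offcut1 in the frame of hopper between -0.155 and 0.11 m and x of offcut1 in the frame of hopper between -0.083 and 0.083 m and z of offcut2 in the frame of hopper between 0 and 0.095 m and y of offcut2 in the frame of hopper between -0.155 and 0.11 m and x of offcut2 in the frame of hopper between -0.083 and 0.083 m and z of offcut3 in the frame of hopper between 0 and 0.095 m and y of offcut3 in the frame of hopper between -0.155 and 0.11 m and x of offcut3 in the frame of hopper between -0.083 and 0.083 m), for 0.2 s.
2. with the tray lowered again and the red slide still untouched, the lid is tugged up through its play (value of joint tray below 0.12 rad and value of joint slide below 0.004 m and value of joint lid above 0.025 rad and contact force between the fingers and lid above 1 N), for 0.1 s.
3. the lid is open (value of joint lid above 0.7 rad), for 0.2 s.
At the end, for the whole second after the job is handed in: The lid is held still by the fingers between 0.7 and 1.25 rad (40 to 72 degrees), short of its stop; the tray is down (below 0.12 rad) and all four offcuts lie inside the hopper, below its rim (all of step 1 and value of joint lid between 0.7 and 1.25 rad and velocity of joint lid between -0.15 and 0.15 rad/s and contact force between the fingers and lid above 1 N and value of joint tray below 0.12 rad); the arm keeps its last pose, push and grip.
It fails at once if a bystander (sanding block, glue jar, mallet) is shifted by more than 30 mm (distance of any of sander_block, glue, mallet from where it was at the start of the episode above 0.03 m).
It also fails if it takes over 64 s, if anything falls off the work surface, if the arm or the gripper's body presses on something with over 40 N, if the wrist force passes 120 N, or if a joint passes its speed limit or range.

## Working session

There is one attempt and no reset: what is moved stays moved. The work goes in short steps, Python scripts to look and compute and a tool call to move; the robot and the scene stay as the last step left them, time stands still between calls to the robot, and variables do not carry over. Pictures are saved under pics/ and viewed, and the job is handed in when it is done.

Besides the shell and the picture viewer there is one more tool, called after "Emit:" as name(argument=value, ...) on one line, values as JSON. jog_arm: Moves the arm, as the interface text tells. Its arguments: {"type":"object","properties":{"dp":{"type":"array","items":{"type":"array","items":{"type":"number"}}},"angular":{"type":"array","items":{"type":"array","items":{"type":"number"}}},"claw":{"type":"array","items":{"type":"number"}},"grip_force":{"type":"number"}},"required":["dp","angular","claw"]}

```bash
mkdir -p pics; cat > h.py <<'E'
from station import *
import numpy as np, cv2
from scipy.spatial.transform import Rotation as R
def cam(n): 
    return read_camera(n)
def ray(c,u,v):
    K=np.array(c["camera_matrix"]);k=c["k1"]
    d=np.array([(u-K[0,2])/K[0,0],(v-K[1,2])/K[1,1]]);p=d.copy()
    for _ in range(30): p=d/(1+k*(p@p))
    Rm=cv2.Rodrigues(np.array(c["rvec"],float))[0];t=np.array(c["tvec"],float).ravel()
    return -Rm.T@t, Rm.T@np.array([p[0],p[1],1])
def onz(c,u,v,z):
    o,d=ray(c,u,v);return o+d*(z-o[2])/d[2]
def proj(c,P):
    K=np.array(c["camera_matrix"]);Rm=cv2.Rodrigues(np.array(c["rvec"],float))[0]
    q=Rm@np.array(P,float)+np.array(c["tvec"],float).ravel();s=q[:2]/q[2];s=s*(1+c["k1"]*(s@s))
    return K[0,0]*s[0]+K[0,2],K[1,1]*s[1]+K[1,2]
E
python3 - <<'E'
from h import *
import pickle
C={}
for n in["scene","top","wrist"]:
    C[n]=cam(n);cv2.imwrite(f"pics/a_{n}.png",C[n]["pixels"])
pickle.dump(C,open("c0.pkl","wb"))
o=get_obs();print({k:np.round(v,3) for k,v in o.items()})
E
```

```text
{'t': np.float64(0.15), 'q': array([ 1.128,  0.478,  0.022,  1.556, -0.011,  1.109, -0.083]), 'joint_vel': array([-0.001, -0.002, -0.001, -0.003, -0.001, -0.   , -0.001]), 'joint_torque': array([ 3.0000e-03, -5.9692e+01,  1.6110e+00, -2.8149e+01,  1.3000e-02,
        6.0000e-03,  0.0000e+00]), 'eef_pos': array([ 0.222, -0.637,  0.231]), 'tool_rot': array([-0.001,  0.986,  0.167, -0.   ]), 'contact_force': array([1.269, 0.103, 0.887]), 'torque': array([0.071, 0.012, 0.056]), 'gripper_width': np.float64(0.999)}
```

View pics/a_top.png

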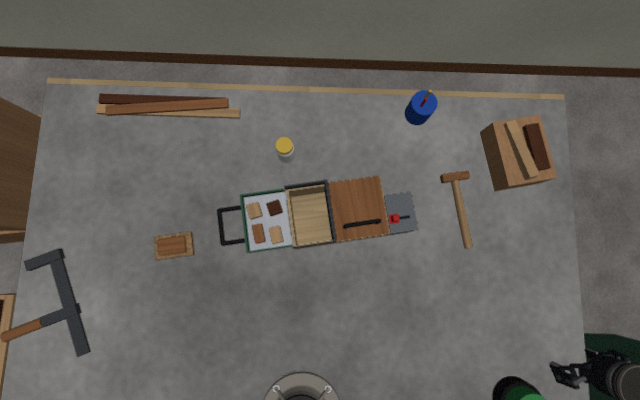

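View pics/a_scene.png

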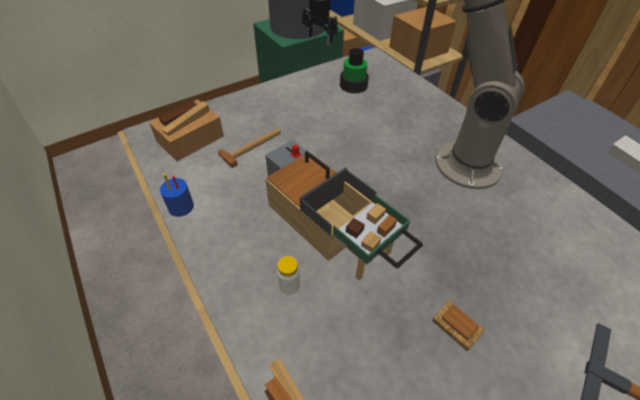

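The top view shows the hopper in the middle, with the tray handle near (231,225), the lid bar from about (345,226) to (380,222), and the red slide at about (395,218). I'll enlarge it to measure.

```bash
python3 - <<'E'
import cv2
im=cv2.imread("pics/a_top.png")[165:265,205:425]
cv2.imwrite("pics/a_topz.png",cv2.resize(im,None,fx=3.6,fy=3.6,interpolation=cv2.INTER_CUBIC))
im=cv2.imread("pics/a_scene.png")[130:290,240:440]
cv2.imwrite("pics/a_scenez.png",cv2.resize(im,None,fx=3.6,fy=3.6,interpolation=cv2.INTER_CUBIC))
E
```

```text
(no output)
```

View pics/a_topz.png

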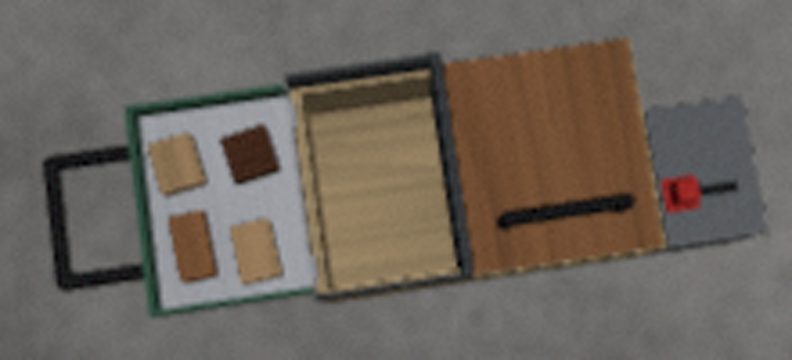

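View pics/a_scenez.png

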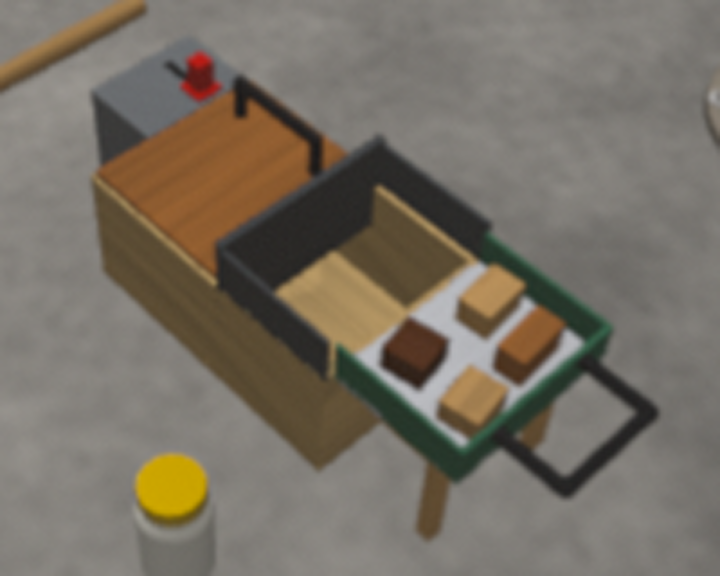

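```bash
cat > fit.py <<'E'
from h import *
import pickle
from scipy.optimize import least_squares
C=pickle.load(open("c0.pkl","rb"));c=C["top"]
def px(a): return (a[0]+.5)/3.6-.5+205,(a[1]+.5)/3.6-.5+165
obs=[((630,38),(83,-154,129)),((664,246),(-83,-154,129)),((59,221),(0,297,152)),((566,211),(-47,-80,164)),((683,188),(-45,-174,157)),((444,52),(85,0,170)),((468,275),(-85,0,170))]
P=[(onz(c,*px(a),h[2]/1e3),np.array(h)/1e3) for a,h in obs]
def tf(s,h): 
    co,si=np.cos(s[2]),np.sin(s[2]);return np.array([s[0]+co*h[0]-si*h[1],s[1]+si*h[0]+co*h[1]])
r=least_squares(lambda s:np.concatenate([tf(s,h)-p[:2] for p,h in P]),[.6,0,0],loss="soft_l1",f_scale=.004)
s=r.x;print(s)
for p,h in P: print(h,np.round((tf(s,h)-p[:2])*1e3,1))
for n,h in dict(tray=(0,.297,.152),hinge=(0,.117,.122),lidg=(-.047,-.08,.164),lidh=(.083,-.08,.121),slide=(-.045,-.174,.145)).items():
    w=[*tf(s,h),h[2]];print(n,np.round(w,4),np.round(proj(C["scene"],w),1),np.round(proj(C["top"],w),1))
E
python3 fit.py
```

```text
[ 0.57609859 -0.06700077  0.16199566]
[ 0.083 -0.154  0.129] [0.3 1. ]
[-0.083 -0.154  0.129] [-0.5 -0. ]
[0.    0.297 0.152] [0.7 1. ]
[-0.047 -0.08   0.164] [ 0.8 -1.2]
[-0.045 -0.174  0.157] [-1.9 -4.4]
[0.085 0.    0.17 ] [0.8 5.7]
[-0.085  0.     0.17 ] [-0.4 -1.1]
tray [0.5282 0.2261 0.152 ] [407.2 255.3] [220.7 225.7]
hinge [0.5572 0.0485 0.122 ] [352.2 218.6] [288.2 217.5]
lidg [ 0.5426 -0.1535  0.164 ] [315.8 160.5] [362.3 222.9]
lidh [ 0.6709 -0.1326  0.121 ] [281.2 192.9] [353.3 179.2]
slide [ 0.5598 -0.246   0.145 ] [294.5 149.4] [395. 218.]
```

```bash
cat >> h.py <<'E'
S=np.array([0.57610,-0.0670,0.1620])
def hop(x,y,z): 
    co,si=np.cos(S[2]),np.sin(S[2]);return np.array([S[0]+co*x-si*y,S[1]+si*x+co*y,z])
def inv(p):
    co,si=np.cos(S[2]),np.sin(S[2]);d=np.array(p[:2])-S[:2];return np.array([co*d[0]+si*d[1],-si*d[0]+co*d[1],p[2]])
def Rd(yaw,tilt=None): # tool down, tool x at yaw
    return R.from_matrix(np.array([[np.cos(yaw),np.sin(yaw),0],[np.sin(yaw),-np.cos(yaw),0],[0,0,-1]]))
def go(*targets,n=1):
    o=get_obs();q=o["tool_rot"];Rc=R.from_quat([q[1],q[2],q[3],q[0]])
    print("t",round(float(o["t"]),2),"tcp",np.round(o["eef_pos"],4),"hop",np.round(inv(o["eef_pos"])*1e3,1),"F",np.round(o["contact_force"],1),"w",round(float(o["gripper_width"])*85.4,1),"q",np.round(o["q"],2))
    for p,Rt in targets:
        d=Rc.inv().apply(np.array(p)-o["eef_pos"])/.025
        a=(Rc.inv()*Rt).as_rotvec()*180/np.pi/5
        print("dp",np.round(d,2).tolist(),"ang",np.round(a,2).tolist())
E
python3 - <<'E'
from h import *
Y=S[2]
go(([.4,-.48,.29],Rd(Y)),([.54,-.3,.3],Rd(Y)),([.55,0,.3],Rd(Y)),(hop(0,.297,.26),Rd(Y)),(hop(0,.297,.133),Rd(Y)),)
E
```

```text
t 0.15 tcp [ 0.2216 -0.6371  0.2305] hop [-441.8 -505.5  230.5] F [1.3 0.1 0.9] w 85.3 q [ 1.13  0.48  0.02  1.56 -0.01  1.11 -0.08]
dp [8.8, -3.59, -2.37] ang [-0.02, 0.0, 1.98]
dp [16.46, -8.56, -2.77] ang [-0.02, 0.0, 1.98]
dp [20.78, -19.76, -2.75] ang [-0.02, 0.0, 1.98]
dp [22.93, -28.58, -1.14] ang [-0.02, 0.0, 1.98]
dp [22.93, -28.58, 3.94] ang [-0.02, 0.0, 1.98]
```

Emit:
jog_arm(dp=[[1.8,-0.7,-0.5],[3.6,-1.4,-1.0],[5.4,-2.2,-1.5],[7.1,-2.9,-2.0],[8.8,-3.6,-2.4]], angular=[[0,0,0.4],[0,0,0.8],[0,0,1.2],[0,0,1.6],[0,0,2.0]], claw=[85,85,85,85,85], grip_force=30)

```text
t: 0.65
eef_pos: [0.4013, -0.4787, 0.2919]
tool_rot: [0.0, 0.997, 0.079, 0.0]
contact_force: [0.8, -0.5, -0.0]
gripper_width: 0.996
```

```bash
python3 - <<'E'
from h import *
Y=S[2]
go(([.54,-.3,.3],Rd(Y)),([.55,0,.3],Rd(Y)),(hop(0,.297,.26),Rd(Y)),(hop(0,.297,.133),Rd(Y)),)
E
```

```text
t 0.65 tcp [ 0.4013 -0.4787  0.2919] hop [-238.9 -378.1  291.9] F [ 0.8 -0.5 -0. ] w 85.1 q [ 0.78  0.35 -0.02  1.61  0.01  1.19 -0.64]
dp [6.61, -6.18, -0.32] ang [0.0, -0.0, -0.03]
dp [8.9, -17.96, -0.32] ang [0.0, -0.0, -0.03]
dp [9.47, -27.03, 1.27] ang [0.0, -0.0, -0.03]
dp [9.47, -27.03, 6.35] ang [0.0, -0.0, -0.03]
```

Emit:
jog_arm(dp=[[1.4,-1.4,0],[2.8,-2.8,-0.1],[4.2,-4.2,-0.3],[5.6,-5.6,-0.3],[6.6,-7.2,-0.3]], angular=[[0,0,0],[0,0,0],[0,0,0],[0,0,0],[0,0,0]], claw=[85,85,85,85,85])

```text
t: 1.15
eef_pos: [0.5358, -0.2742, 0.2987]
tool_rot: [-0.0, 0.997, 0.08, 0.0]
contact_force: [0.4, -0.8, -0.1]
gripper_width: 0.992
```

Emit:
jog_arm(dp=[[0.3,-2,0],[0.6,-4,0],[0.9,-6,0],[1.2,-8,0],[1.5,-10,0]], angular=[[0,0,0],[0,0,0],[0,0,0],[0,0,0],[0,0,0]], claw=[85,85,85,85,85])

```text
t: 1.65
eef_pos: [0.5308, -0.0243, 0.2988]
tool_rot: [0.0, 0.997, 0.08, -0.0]
contact_force: [0.6, -0.4, -0.0]
gripper_width: 0.994
```

Emit:
jog_arm(dp=[[0.3,-2,0],[0.6,-4,0],[0.9,-6,0],[1.1,-7.5,0],[1.3,-9.0,0.5]], angular=[[0,0,0],[0,0,0],[0,0,0],[0,0,0],[0,0,0]], claw=[85,85,70,70,70])

```text
t: 2.15
eef_pos: [0.5279, 0.2037, 0.2876]
tool_rot: [-0.001, 0.997, 0.08, 0.001]
contact_force: [0.6, 0.1, 0.4]
gripper_width: 0.821
```

```bash
python3 - <<'E'
from h import *
Y=S[2]
go((hop(0,.297,.26),Rd(Y)),(hop(0,.297,.133),Rd(Y)),)
cv2.imwrite("pics/b_wrist.png",cam("wrist")["pixels"])
E
```

```text
t 2.15 tcp [0.5279 0.2037 0.2876] hop [ -3.9 274.9 287.6] F [0.6 0.1 0.4] w 70.1 q [-0.15  0.28 -0.4   1.73  0.12  1.15 -1.99]
dp [0.15, -0.88, 1.1] ang [-0.01, -0.03, -0.01]
dp [0.14, -0.88, 6.18] ang [-0.01, -0.03, -0.01]
```

View pics/b_wrist.png

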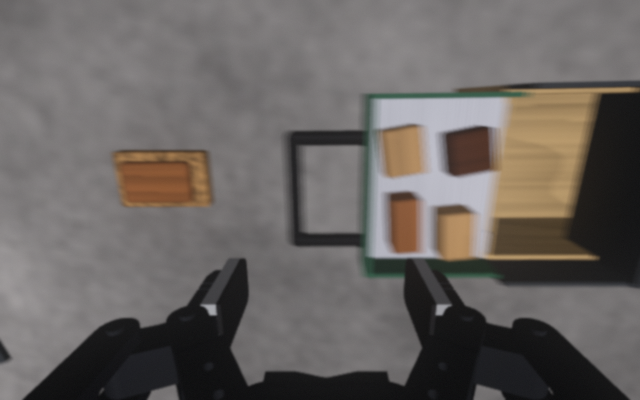

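The wrist view shows the bar from (293,135) to (298,242), ahead of the fingers and parallel to the pads. I'll check its position with a ray from this view, then descend.

```bash
python3 - <<'E'
from h import *
c=cam("wrist")
p=onz(c,296,188,.152);print(p,inv(p))
E
```

```text
[0.52367531 0.23651838 0.152     ] [-0.00278308  0.30800001  0.152     ]
```

Emit:
jog_arm(dp=[[0.1,-0.9,1.1],[0.15,-0.9,2.5],[0.15,-0.9,4.0],[0.15,-0.9,5.2],[0.15,-0.9,6.0]], angular=[[0,0,0],[0,0,0],[0,0,0],[0,0,0],[0,0,0]], claw=[70,70,70,70,70])

```text
t: 2.75
eef_pos: [0.5265, 0.2223, 0.1337]
tool_rot: [0.001, 0.997, 0.08, -0.002]
contact_force: [0.5, -0.2, 0.3]
gripper_width: 0.816
```

```bash
python3 - <<'E'
from h import *
Y=S[2]
go((hop(0,.297,.133),Rd(Y)),)
cv2.imwrite("pics/c_wrist.png",cam("wrist")["pixels"])
E
```

```text
t 2.75 tcp [0.5265 0.2223 0.1337] hop [ -2.2 293.5 133.7] F [ 0.5 -0.2  0.3] w 69.7 q [-0.21  0.45 -0.38  1.87  0.22  0.86 -2.11]
dp [0.09, -0.14, 0.03] ang [0.02, 0.04, -0.03]
```

View pics/c_wrist.png

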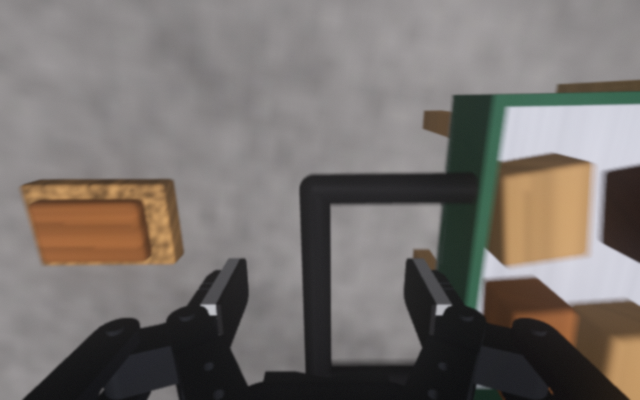

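The bar is between the fingers (col 317, finger middle about 325). Close the gripper.

Emit:
jog_arm(dp=[[0.1,-0.1,0],[0.1,-0.1,0],[0.1,-0.1,0],[0.1,-0.1,0],[0.1,-0.1,0]], angular=[[0,0,0],[0,0,0],[0,0,0],[0,0,0],[0,0,0]], claw=[30,0,0,0,0], grip_force=30)

```text
t: 3.3
eef_pos: [0.5305, 0.227, 0.1376]
tool_rot: [-0.0, 0.997, 0.08, 0.001]
contact_force: [-1.0, -0.1, 4.8]
gripper_width: 0.126
```

```bash
cat > arc.py <<'E'
from h import *
import sys
# tray arc from measured TCP: rows for angles relative to the current one
o=get_obs();p=inv(o["eef_pos"]);q=o["tool_rot"];Rc=R.from_quat([q[1],q[2],q[3],q[0]])
g=inv(o["eef_pos"]-Rc.apply([0,0,.019]))
print("t",o["t"],"grasp hop",np.round(g*1e3,1),"w",o["gripper_width"]*85.4,"F",np.round(o["contact_force"],1))
def tr(th): return np.array([0,.117+.18*np.cos(th)-.03*np.sin(th),.122+.18*np.sin(th)+.03*np.cos(th)])
th0=np.arctan2(g[2]-.122,g[1]-.117)-np.arctan2(.03,.18);print("theta",th0)
def rows(ths):
    for th in ths:
        a=tr(th)-tr(th0);d=hop(*a)-hop(0,0,0)
        print(round(th,2),np.round(Rc.inv().apply(d)/.025,2).tolist())
rows([float(x) for x in sys.argv[1:]])
E
python3 arc.py .1 .2 .3 .4 .5 .6 .7 .8 .9 1.0 1.05
```

```text
t 3.3 grasp hop [  2.3 297.5 156.6] w 10.77165319792101 F [-1.  -0.1  4.8]
theta 0.024411913525691525
0.1 [0.0, 0.12, -0.54]
0.2 [0.0, 0.35, -1.23]
0.3 [0.01, 0.64, -1.9]
0.4 [0.01, 1.0, -2.53]
0.5 [0.01, 1.42, -3.13]
0.6 [0.01, 1.9, -3.68]
0.7 [0.01, 2.43, -4.18]
0.8 [0.02, 3.01, -4.63]
0.9 [0.02, 3.63, -5.01]
1.0 [0.02, 4.29, -5.33]
1.05 [0.02, 4.62, -5.47]
```

Emit:
jog_arm(dp=[[0,0.1,-0.4],[0,0.2,-0.85],[0,0.4,-1.25],[0,0.55,-1.7],[0,0.75,-2.1]], angular=[[0,0,0],[0,0,0],[0,0,0],[0,0,0],[0,0,0]], claw=[0,0,0,0,0])

```text
t: 3.8
eef_pos: [0.5332, 0.2105, 0.1907]
tool_rot: [-0.002, 0.997, 0.081, 0.001]
contact_force: [2.5, 7.0, -1.6]
gripper_width: 0.126
```

```bash
python3 arc.py .4 .5 .6 .7 .8 .9 1.0 1.05;  python3 -c "
from h import *
cv2.imwrite('pics/d.png',cam('scene')['pixels'][100:300,200:480].repeat(2,0).repeat(2,1))"
```

```text
t 3.8 grasp hop [  2.4 280.7 209.7] w 10.746558833223059 F [ 2.5  7.  -1.6]
theta 0.32646650758380225
0.4 [0.0, 0.27, -0.46]
0.5 [0.0, 0.69, -1.06]
0.6 [0.01, 1.16, -1.61]
0.7 [0.01, 1.69, -2.12]
0.8 [0.01, 2.27, -2.56]
0.9 [0.01, 2.89, -2.95]
1.0 [0.01, 3.54, -3.27]
1.05 [0.01, 3.88, -3.41]
```

View pics/d.png

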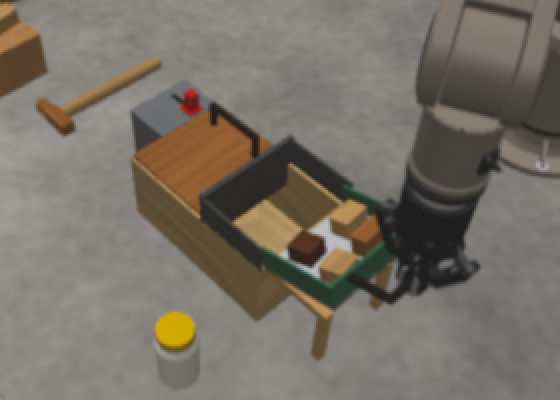

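The tray is rising with the bar held. Continue raising it slowly.

Emit:
jog_arm(dp=[[0,0.2,-0.3],[0,0.4,-0.65],[0,0.65,-1.0],[0,0.9,-1.3],[0,1.15,-1.6]], angular=[[0,0,0],[0,0,0],[0,0,0],[0,0,0],[0,0,0]], claw=[0,0,0,0,0])

```text
t: 4.35
eef_pos: [0.5377, 0.1843, 0.2315]
tool_rot: [-0.003, 0.997, 0.082, 0.002]
contact_force: [2.5, 10.9, 5.5]
gripper_width: 0.124
```

```bash
python3 arc.py .6 .7 .8 .9 1.0 1.05
```

```text
t 4.35 grasp hop [  2.6 254.1 250.5] w 10.573063299796123 F [ 2.5 10.9  5.5]
theta 0.5878232894523882
0.6 [0.0, 0.06, -0.06]
0.7 [0.0, 0.59, -0.57]
0.8 [0.0, 1.16, -1.02]
0.9 [0.0, 1.78, -1.41]
1.0 [0.0, 2.44, -1.73]
1.05 [0.0, 2.77, -1.87]
```

Emit:
jog_arm(dp=[[0,0.35,-0.25],[0,0.65,-0.5],[0,0.95,-0.75],[0,1.25,-0.95],[0,1.6,-1.15]], angular=[[0,0,0],[0,0,0],[0,0,0],[0,0,0],[0,0,0]], claw=[0,0,0,0,0])

```text
t: 4.85
eef_pos: [0.5441, 0.1483, 0.2627]
tool_rot: [-0.005, 0.997, 0.083, 0.003]
contact_force: [-6.9, 15.7, 20.5]
gripper_width: 0.127
```

```bash
python3 arc.py  .9 1.0 1.05 1.1;  python3 -c "
from h import *
cv2.imwrite('pics/e.png',cam('scene')['pixels'][100:300,200:480].repeat(2,0).repeat(2,1))"
```

```text
t 4.85 grasp hop [  3.  217.5 281.7] w 10.872105278823437 F [-6.9 15.7 20.5]
theta 0.843880671574052
0.9 [0.0, 0.35, -0.21]
1.0 [-0.0, 1.0, -0.54]
1.05 [-0.0, 1.34, -0.68]
1.1 [-0.0, 1.68, -0.8]
```

View pics/e.png

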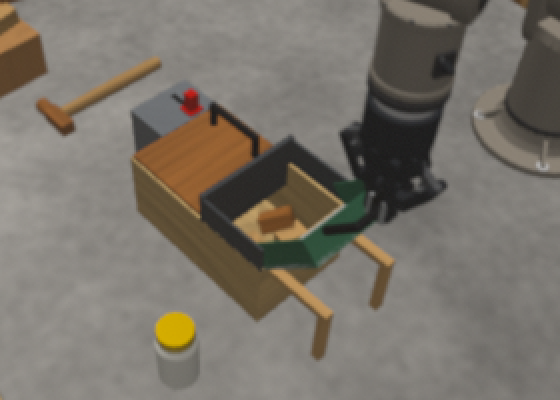

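Emit:
jog_arm(dp=[[0,0,0],[0,0,0],[0,0,0],[0,0,0],[0,0,0]], angular=[[0,0,0],[0,0,0],[0,0,0],[0,0,0],[0,0,0]], claw=[0,0,0,0,0])

```text
t: 5.4
eef_pos: [0.5441, 0.1481, 0.2628]
tool_rot: [-0.005, 0.997, 0.083, 0.003]
contact_force: [-5.6, 13.1, 19.5]
gripper_width: 0.123
```

```bash
python3 arc.py  .9 1.0 1.05 1.1;  python3 -c "
from h import *
o=get_obs();print(o['torque'],o['contact_force'])
c=cam('wrist')['pixels']
cv2.imwrite('pics/f.png',c)"
```

```text
t 5.4 grasp hop [  3.  217.3 281.8] w 10.471567617371766 F [-5.6 13.1 19.5]
theta 0.8453547792404895
0.9 [0.0, 0.34, -0.21]
1.0 [0.0, 0.99, -0.53]
1.05 [0.0, 1.33, -0.67]
1.1 [-0.0, 1.68, -0.79]
[3.10228227 1.15916621 0.03571849] [-5.58503497 13.05997785 19.47333468]
```

View pics/f.png

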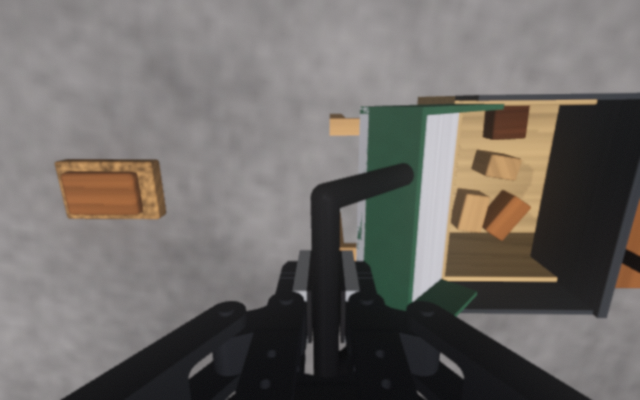

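All four offcuts show inside the hopper, at (505,122), (497,166), (470,210) and (507,215). I'll check where they are by casting rays near the floor.

```bash
python3 -c "
from h import *
c=cam('wrist')
for u,v in [(505,122),(497,166),(470,210),(507,215),(452,205)]: print(np.round(inv(onz(c,u,v,.035))*1e3),np.round(inv(onz(c,u,v,.095))*1e3))
"; python3 arc.py .7 .55 .4 .2 0
```

```text
[56. 32. 35.] [59. 62. 95.]
[ 9. 33. 35.] [20. 63. 95.]
[-42.  55.  35.] [-22.  81.  95.]
[-47.  13.  35.] [-27.  46.  95.]
[-36.  76.  35.] [-17.  99.  95.]
t 5.5 grasp hop [  3.  217.3 281.8] w 10.874653712703537 F [-5.7 13.7 19.8]
theta 0.8452820075642776
0.7 [-0.0, -0.85, 0.63]
0.55 [-0.0, -1.62, 1.41]
0.4 [-0.01, -2.26, 2.29]
0.2 [-0.02, -2.91, 3.6]
0.0 [-0.03, -3.28, 5.01]
```

Emit:
jog_arm(dp=[[0,-0.5,0.35],[0,-1.0,0.7],[0,-1.6,1.15],[0,-2.05,1.75],[0,-2.5,2.35]], angular=[[0,0,0],[0,0,0],[0,0,0],[0,0,0],[0,0,0]], claw=[0,0,0,0,0])

```text
t: 6.0
eef_pos: [0.5343, 0.2048, 0.2003]
tool_rot: [-0.001, 0.997, 0.081, 0.002]
contact_force: [3.4, 2.8, 1.6]
gripper_width: 0.124
```

Emit:
jog_arm(dp=[[0,-0.25,0.4],[0,-0.5,0.9],[0,-0.75,1.4],[0,-0.9,1.9],[0,-1.0,2.4]], angular=[[0,0,0],[0,0,0],[0,0,0],[0,0,0],[0,0,0]], claw=[0,0,0,0,0])

```text
t: 6.5
eef_pos: [0.5302, 0.2267, 0.1379]
tool_rot: [0.0, 0.997, 0.08, 0.0]
contact_force: [4.9, 2.5, -0.2]
gripper_width: 0.125
```

```bash
python3 arc.py 0; python3 -c "
from h import *
cv2.imwrite('pics/g.png',cam('scene')['pixels'][100:300,200:480].repeat(2,0).repeat(2,1))"
```

```text
t 6.5 grasp hop [  2.1 297.3 156.9] w 10.642677416647494 F [ 4.9  2.5 -0.2]
theta 0.026267358220732978
0.0 [-0.0, -0.03, 0.19]
```

View pics/g.png

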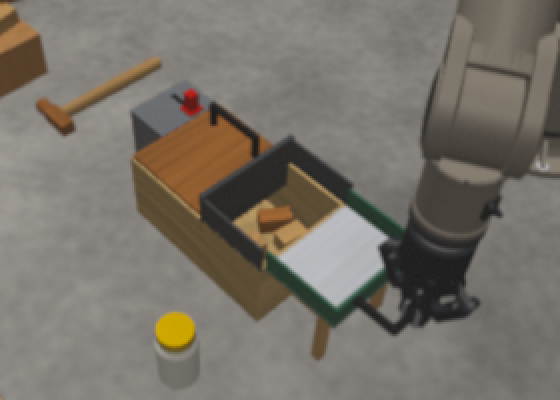

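Emit:
jog_arm(dp=[[0,0,0],[0,0,0],[0,0,0],[0,0,-1],[0,0,-3]], angular=[[0,0,0],[0,0,0],[0,0,0],[0,0,0],[0,0,0]], claw=[70,70,70,70,70])

```text
t: 7.05
eef_pos: [0.5269, 0.2247, 0.2108]
tool_rot: [0.002, 0.997, 0.08, -0.004]
contact_force: [1.2, 0.4, 0.1]
gripper_width: 0.817
```

```bash
python3 - <<'E'
from h import *
Y=S[2]+np.pi/2
go((hop(-.047,.15,.28),Rd(Y)),(hop(-.047,-.08,.28),Rd(Y)),(hop(-.047,-.08,.145),Rd(Y)))
E
```

```text
t 7.05 tcp [0.5269 0.2247 0.2108] hop [ -1.5 295.8 210.8] F [1.2 0.4 0.1] w 69.8 q [-0.19  0.37 -0.41  1.8   0.17  1.02 -2.07]
dp [-1.83, 5.84, -2.73] ang [-0.06, 0.1, -18.02]
dp [-1.81, 15.04, -2.71] ang [-0.06, 0.1, -18.02]
dp [-1.77, 15.03, 2.69] ang [-0.06, 0.1, -18.02]
```

Emit:
jog_arm(dp=[[0,0,-1.8],[-0.4,1.2,-2.7],[-0.8,3.0,-2.7],[-1.2,4.8,-2.7],[-1.6,6.6,-2.7]], angular=[[0,0,-1.5],[0,0,-3.0],[0,0,-4.5],[0,0,-6.0],[0,0,-7.5]], claw=[70,70,70,70,70])

```text
t: 7.55
eef_pos: [0.5157, 0.0561, 0.2815]
tool_rot: [0.0, 0.918, 0.398, -0.0]
contact_force: [0.8, -0.4, -0.5]
gripper_width: 0.819
```

```bash
python3 - <<'E'
from h import *
Y=S[2]+np.pi/2
go((hop(-.047,-.08,.28),Rd(Y)),(hop(-.047,-.08,.145),Rd(Y)))
E
```

```text
t 7.55 tcp [0.5157 0.0561 0.2815] hop [-39.7 131.2 281.5] F [ 0.8 -0.4 -0.5] w 69.9 q [ 0.16  0.21 -0.45  1.84  0.1   1.12 -1.08]
dp [-5.38, 6.52, 0.07] ang [0.0, 0.01, -10.48]
dp [-5.38, 6.52, 5.47] ang [0.0, 0.01, -10.48]
```

Emit:
jog_arm(dp=[[-1.2,1.5,0],[-2.4,3.0,0],[-3.6,4.4,0],[-4.6,5.6,0],[-5.4,6.5,0]], angular=[[0,0,-1.6],[0,0,-3.2],[0,0,-4.8],[0,0,-6.4],[0,0,-8.0]], claw=[70,70,70,70,70])

```text
t: 8.05
eef_pos: [0.5409, -0.1554, 0.2811]
tool_rot: [0.0, 0.727, 0.687, -0.001]
contact_force: [1.1, -1.0, -0.3]
gripper_width: 0.818
```

Emit:
jog_arm(dp=[[0,0,0.6],[0,0,1.2],[0,0,1.8],[0,0,2],[0,0,2]], angular=[[0,0,-1.3],[0,0,-2.5],[0,0,-2.5],[0,0,-2.5],[0,0,-2.5]], claw=[70,70,70,70,70])

```text
t: 8.55
eef_pos: [0.5411, -0.1513, 0.2305]
tool_rot: [-0.001, 0.65, 0.76, -0.0]
contact_force: [0.3, -0.4, 0.3]
gripper_width: 0.817
```

```bash
python3 - <<'E'
from h import *
Y=S[2]+np.pi/2
go((hop(-.047,-.08,.145),Rd(Y)))
c=cam("wrist")
cv2.imwrite("pics/h_wrist.png",c["pixels"])
print(proj(c,hop(-.047,-.035,.164)),proj(c,hop(-.047,-.125,.164)))
cv2.imwrite("pics/h_top.png",cam("top")["pixels"][165:265,205:425].repeat(3,0).repeat(3,1))
E
```

```text
t 8.55 tcp [ 0.5411 -0.1513  0.2305] hop [-48.1 -77.6 230.5] F [ 0.3 -0.4  0.3] w 69.8 q [ 0.52  0.33 -0.44  1.81  0.16  1.04  0.17]
dp [-0.1, 0.05, 3.42] ang [-0.02, -0.01, -0.06]
(np.float64(327.5330785542523), np.float64(154.62298463553446)) (np.float64(327.8724191162024), np.float64(283.8210763247016))
```

View pics/h_wrist.png

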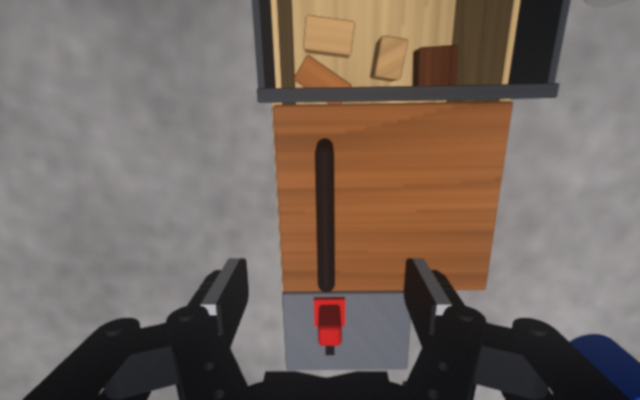

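View pics/h_top.png

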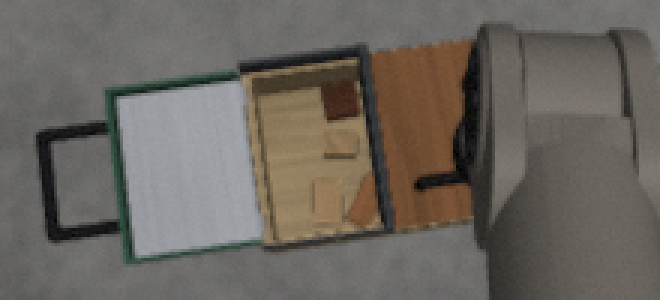

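The four offcuts lie in the hopper, and the lid bar (col 325, rows 140–290) matches the prediction. Descend and grip.

Emit:
jog_arm(dp=[[-0.1,0,1.0],[-0.1,0,2.0],[-0.1,0,2.9],[-0.1,0,3.3],[-0.1,0,3.3]], angular=[[0,0,0],[0,0,0],[0,0,0],[0,0,0],[0,0,0]], claw=[70,70,70,70,70])

```text
t: 9.15
eef_pos: [0.5418, -0.1539, 0.1482]
tool_rot: [-0.001, 0.649, 0.761, -0.0]
contact_force: [-0.3, 0.3, -0.1]
gripper_width: 0.819
```

Emit:
jog_arm(dp=[[0,0,0],[0,0,0],[0,0,0],[0,0,0],[0,0,0]], angular=[[0,0,0],[0,0,0],[0,0,0],[0,0,0],[0,0,0]], claw=[30,0,0,0,0], grip_force=30)

```text
t: 9.65
eef_pos: [0.541, -0.1545, 0.1495]
tool_rot: [-0.001, 0.649, 0.761, -0.001]
contact_force: [-5.8, -0.3, 6.4]
gripper_width: 0.131
```

```bash
python3 - <<'E'
from h import *
Y=S[2]+np.pi/2
go((hop(-.047,-.08,.145),Rd(Y)))
E
```

```text
t 9.65 tcp [ 0.541  -0.1545  0.1495] hop [-48.8 -80.7 149.5] F [-5.8 -0.3  6.4] w 11.2 q [ 0.5   0.42 -0.42  1.88  0.22  0.89  0.13]
dp [0.03, 0.07, 0.18] ang [-0.03, 0.01, -0.05]
```

Emit:
jog_arm(dp=[[0,0,-0.1],[0,0,-0.2],[0,0,-0.3],[0,0,-0.4],[0,0,-0.45]], angular=[[0,0,0],[0,0,0],[0,0,0],[0,0,0],[0,0,0]], claw=[0,0,0,0,0])

```text
t: 10.15
eef_pos: [0.5428, -0.1538, 0.1571]
tool_rot: [-0.0, 0.649, 0.761, 0.001]
contact_force: [14.3, -2.4, -33.8]
gripper_width: 0.13
```

Emit:
jog_arm(dp=[[0,0,0],[0,0,0],[0,0,0],[0,0,0],[0,0,0]], angular=[[0,0,0],[0,0,0],[0,0,0],[0,0,0],[0,0,0]], claw=[0,0,0,0,0])

```text
t: 10.65
eef_pos: [0.5428, -0.1538, 0.1571]
tool_rot: [-0.0, 0.649, 0.761, 0.001]
contact_force: [12.7, -2.3, -29.1]
gripper_width: 0.125
```

The force rose to about 30 N after roughly 7 mm of travel, so the lid is caught. Lower it and let go.

Emit:
jog_arm(dp=[[0,0,0.2],[0,0,0.35],[0,0,0.4],[0,0,0.4],[0,0,0.4]], angular=[[0,0,0],[0,0,0],[0,0,0],[0,0,0],[0,0,0]], claw=[0,0,0,50,70])

```text
t: 11.15
eef_pos: [0.543, -0.154, 0.1509]
tool_rot: [0.001, 0.649, 0.761, 0.001]
contact_force: [0.3, 0.1, 0.6]
gripper_width: 0.455
```

Emit:
jog_arm(dp=[[0,0,0],[0,0,-1],[0,0,-2],[0,0,-3],[0,0,-3.2]], angular=[[0,0,0],[0,0,0],[0,0,0],[0,0,0],[0,0,0]], claw=[70,70,70,70,70])

```text
t: 11.65
eef_pos: [0.5442, -0.1542, 0.2333]
tool_rot: [0.003, 0.649, 0.761, 0.001]
contact_force: [-0.1, 0.7, 0.6]
gripper_width: 0.82
```

```bash
python3 - <<'E'
from h import *
Y=S[2]+np.pi/2
go((hop(-.045,-.174,.2),Rd(Y)),(hop(-.045,-.174,.138),Rd(Y)))
c=cam("wrist")
cv2.imwrite("pics/i_wrist.png",c["pixels"])
print(proj(c,hop(-.045,-.174,.159)))
E
```

```text
t 11.65 tcp [ 0.5442 -0.1542  0.2333] hop [-45.5 -80.9 233.3] F [-0.1  0.7  0.6] w 70.0 q [ 0.52  0.33 -0.44  1.8   0.16  1.04  0.18]
dp [-3.72, 0.03, 1.34] ang [0.06, 0.03, -0.04]
dp [-3.72, 0.01, 3.82] ang [0.06, 0.03, -0.04]
(np.float64(326.2565087901385), np.float64(331.60190062296266))
```

View pics/i_wrist.png

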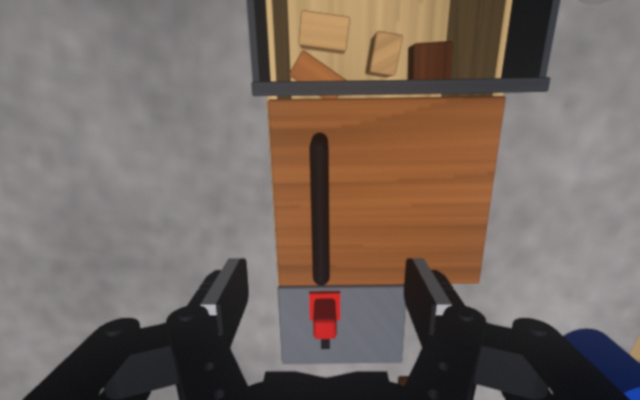

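Emit:
jog_arm(dp=[[-1.8,0,0],[-3.7,0,0.6],[-3.7,0,1.8],[-3.7,0,3.0],[-3.7,0,3.8]], angular=[[0,0,0],[0,0,0],[0,0,0],[0,0,0],[0,0,0]], claw=[70,70,60,60,60])

```text
t: 12.2
eef_pos: [0.555, -0.2453, 0.1314]
tool_rot: [-0.002, 0.649, 0.761, -0.001]
contact_force: [-1.2, 1.0, -0.1]
gripper_width: 0.707
```

```bash
python3 - <<'E'
from h import *
Y=S[2]+np.pi/2
go((hop(-.045,-.174,.138),Rd(Y)))
E
```

```text
t 12.2 tcp [ 0.555  -0.2453  0.1314] hop [ -49.6 -172.5  131.4] F [-1.2  1.  -0.1] w 60.4 q [ 0.6   0.5  -0.38  1.79  0.23  0.89  0.28]
dp [-0.06, 0.18, -0.27] ang [-0.04, -0.03, -0.05]
```

Emit:
jog_arm(dp=[[0,0,0],[0,0,0],[0,0,0],[0,0,0],[0,0,0]], angular=[[0,0,0],[0,0,0],[0,0,0],[0,0,0],[0,0,0]], claw=[30,0,0,0,0])

```text
t: 12.7
eef_pos: [0.5584, -0.2453, 0.1363]
tool_rot: [0.002, 0.649, 0.761, 0.001]
contact_force: [4.4, 0.5, -1.2]
gripper_width: 0.206
```

```bash
python3 - <<'E'
from h import *
Y=S[2]+np.pi/2
go((hop(-.045,-.204,.138),Rd(Y)))
E
```

```text
t 12.7 tcp [ 0.5584 -0.2453  0.1363] hop [ -46.2 -173.1  136.3] F [ 4.4  0.5 -1.2] w 17.6 q [ 0.6   0.5  -0.38  1.78  0.23  0.9   0.28]
dp [-1.23, 0.05, -0.07] ang [0.04, 0.01, -0.03]
```

Gripped, with the opening at 17.6 mm. Slide it away from the lid.

Emit:
jog_arm(dp=[[-0.3,0.05,0],[-0.6,0.05,0],[-0.9,0.05,0],[-1.15,0.05,0],[-1.35,0.05,0]], angular=[[0,0,0],[0,0,0],[0,0,0],[0,0,0],[0,0,0]], claw=[0,0,0,0,0], grip_force=40)

```text
t: 13.2
eef_pos: [0.5636, -0.2752, 0.1362]
tool_rot: [-0.002, 0.648, 0.761, 0.002]
contact_force: [-5.1, 19.0, 13.9]
gripper_width: 0.202
```

```bash
python3 - <<'E'
from h import *
go()
E
```

```text
t 13.2 tcp [ 0.5636 -0.2752  0.1362] hop [ -45.9 -203.5  136.2] F [-5.1 19.  13.9] w 17.2 q [ 0.63  0.53 -0.37  1.74  0.23  0.92  0.33]
```

Emit:
jog_arm(dp=[[0,0,0],[0,0,0],[0,0,-1],[0,0,-2.5],[0,0,-4]], angular=[[0,0,0],[0,0,0],[0,0,0],[0,0,0],[0,0,0]], claw=[70,70,70,70,70])

```text
t: 13.7
eef_pos: [0.5623, -0.2795, 0.2357]
tool_rot: [-0.001, 0.649, 0.76, -0.001]
contact_force: [-0.0, -1.0, 0.2]
gripper_width: 0.818
```

```bash
python3 - <<'E'
from h import *
Y=S[2]+np.pi/2
go((hop(-.047,-.08,.23),Rd(Y)),(hop(-.047,-.08,.148),Rd(Y)))
c=cam("wrist")
cv2.imwrite("pics/j_wrist.png",c["pixels"])
print(proj(c,hop(-.045,-.204,.159)),proj(c,hop(-.045,-.174,.159)))
E
```

```text
t 13.7 tcp [ 0.5623 -0.2795  0.2357] hop [ -47.9 -207.5  235.7] F [-0.  -1.   0.2] w 69.8 q [ 0.65  0.43 -0.39  1.65  0.18  1.11  0.37]
dp [5.1, 0.01, 0.23] ang [-0.02, -0.0, -0.06]
dp [5.1, 0.02, 3.51] ang [-0.02, -0.0, -0.06]
(np.float64(330.23615230360855), np.float64(209.5306726351277)) (np.float64(330.2417725471543), np.float64(165.93127091711335))
```

View pics/j_wrist.png

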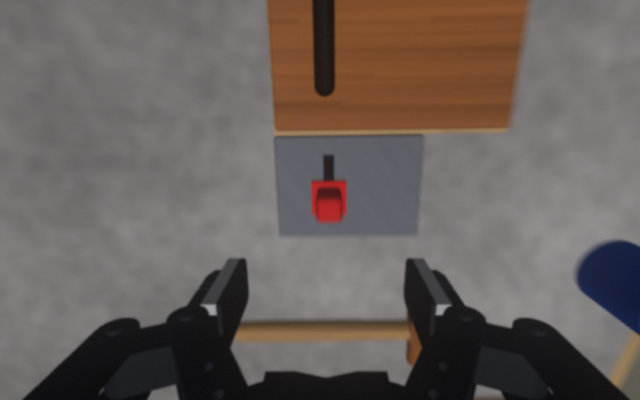

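The red post top is at (329,208), against a prediction of (330,209.5) for full travel, so the slide is fully back. Return to the lid bar.

Emit:
jog_arm(dp=[[1.8,0,0],[3.6,0,0.1],[5.1,0,0.5],[5.1,0,2.0],[5.1,0,3.4]], angular=[[0,0,0],[0,0,0],[0,0,0],[0,0,0],[0,0,0]], claw=[70,70,70,70,70])

```text
t: 14.25
eef_pos: [0.5437, -0.1522, 0.15]
tool_rot: [0.001, 0.648, 0.761, 0.0]
contact_force: [-0.4, -1.0, -0.2]
gripper_width: 0.821
```

Emit:
jog_arm(dp=[[0,0,0],[0,0,0],[0,0,0],[0,0,0],[0,0,0]], angular=[[0,0,0],[0,0,0],[0,0,0],[0,0,0],[0,0,0]], claw=[70,30,0,0,0], grip_force=30)

```text
t: 14.75
eef_pos: [0.5412, -0.1537, 0.151]
tool_rot: [-0.001, 0.649, 0.761, -0.002]
contact_force: [-20.8, -3.2, 12.3]
gripper_width: 0.14
```

```bash
cat > lid.py <<'E'
from h import *
import sys
o=get_obs();q=o["tool_rot"];Rc=R.from_quat([q[1],q[2],q[3],q[0]])
g=inv(o["eef_pos"]-Rc.apply([0,0,.019])) ; g[2]-=.004
print("t",o["t"],"grasp hop",np.round(g*1e3,1),"w",o["gripper_width"]*85.4,"F",np.round(o["contact_force"],1),"q",np.round(o["q"],2))
def lr(th): c,s=np.cos(th),np.sin(th);return np.array([.083-.13*c+.043*s,0,.121+.043*c+.13*s])
th0=np.arctan2(g[2]-.121,.083-g[0])-np.arctan2(.043,.13);print("theta",th0)
for th in map(float,sys.argv[1:]):
    d=hop(*(lr(th)-lr(th0)))-hop(0,0,0)
    print(round(th,2),np.round(Rc.inv().apply(d)/.025,2).tolist())
E
python3 lid.py .1 .2 .3 .4 .5 .6 .7 .8 .9 .96
```

```text
t 14.75 grasp hop [-48.3 -79.9 166. ] w 11.927271528737146 F [-20.8  -3.2  12.3] q [ 0.5   0.42 -0.42  1.88  0.22  0.89  0.13]
theta 0.01093744103617339
0.1 [0.0, 0.18, -0.45]
0.2 [0.0, 0.42, -0.94]
0.3 [0.0, 0.71, -1.41]
0.4 [0.0, 1.05, -1.84]
0.5 [0.0, 1.43, -2.23]
0.6 [0.01, 1.85, -2.59]
0.7 [0.01, 2.3, -2.9]
0.8 [0.01, 2.78, -3.16]
0.9 [0.01, 3.28, -3.38]
0.96 [0.01, 3.59, -3.49]
```

Emit:
jog_arm(dp=[[0,-0.05,-0.2],[0,0.05,-0.45],[0,0.2,-0.8],[0,0.4,-1.1],[0,0.6,-1.4]], angular=[[0,0,0],[0,0,0],[0,0,0],[0,0,0],[0,0,0]], claw=[0,0,0,0,0])

```text
t: 15.25
eef_pos: [0.5566, -0.151, 0.1854]
tool_rot: [-0.001, 0.649, 0.761, -0.002]
contact_force: [-5.5, -3.2, -1.6]
gripper_width: 0.128
```

```bash
python3 lid.py .3 .4 .5 .6 .7 .8 .9 .96
```

```text
t 15.25 grasp hop [-32.8 -79.7 200.4] w 10.93029611586172 F [-5.5 -3.2 -1.6] q [ 0.5   0.4  -0.43  1.82  0.2   0.97  0.14]
theta 0.2815108021403366
0.3 [0.0, 0.06, -0.08]
0.4 [0.0, 0.4, -0.51]
0.5 [0.0, 0.77, -0.91]
0.6 [0.01, 1.19, -1.26]
0.7 [0.01, 1.64, -1.58]
0.8 [0.01, 2.12, -1.84]
0.9 [0.01, 2.62, -2.06]
0.96 [0.01, 2.93, -2.16]
```

The lid now rises freely. Continue.

Emit:
jog_arm(dp=[[0,0.2,-0.3],[0,0.4,-0.55],[0,0.65,-0.8],[0,0.9,-1.05],[0,1.15,-1.28]], angular=[[0,0,0],[0,0,0],[0,0,0],[0,0,0],[0,0,0]], claw=[0,0,0,0,0])

```text
t: 15.75
eef_pos: [0.5843, -0.1463, 0.2179]
tool_rot: [-0.002, 0.649, 0.761, -0.002]
contact_force: [-8.9, -1.8, 3.1]
gripper_width: 0.125
```

```bash
python3 lid.py .6 .7 .8 .9 .96
```

```text
t 15.75 grasp hop [ -4.5 -79.6 232.9] w 10.673647984586331 F [-8.9 -1.8  3.1] q [ 0.47  0.41 -0.43  1.72  0.19  1.06  0.13]
theta 0.5873649924225928
0.6 [0.0, 0.05, -0.04]
0.7 [0.0, 0.5, -0.35]
0.8 [0.0, 0.98, -0.62]
0.9 [0.01, 1.49, -0.84]
0.96 [0.01, 1.8, -0.94]
```

Emit:
jog_arm(dp=[[0,0.3,-0.25],[0,0.6,-0.45],[0,0.95,-0.65],[0,1.3,-0.8],[0,1.6,-0.92]], angular=[[0,0,0],[0,0,0],[0,0,0],[0,0,0],[0,0,0]], claw=[0,0,0,0,0])

```text
t: 16.25
eef_pos: [0.6259, -0.1392, 0.2419]
tool_rot: [-0.0, 0.649, 0.761, -0.0]
contact_force: [-5.7, -1.2, 7.4]
gripper_width: 0.121
```

Emit:
jog_arm(dp=[[0,0,0],[0,0,0],[0,0,0],[0,0,0],[0,0,0]], angular=[[0,0,0],[0,0,0],[0,0,0],[0,0,0],[0,0,0]], claw=[0,0,0,0,0])

```text
t: 16.75
eef_pos: [0.6262, -0.1392, 0.242]
tool_rot: [0.0, 0.649, 0.761, 0.0]
contact_force: [-4.6, -0.2, 6.8]
gripper_width: 0.123
```

```bash
python3 lid.py .96; python3 - <<'E'
from h import *
o=get_obs();print(np.round(o["joint_vel"],3))
a=cam("scene")["pixels"][60:260,200:480].repeat(2,0).repeat(2,1)
cv2.imwrite("pics/k_s.png",a);cv2.imwrite("pics/k_w.png",cam("wrist")["pixels"])
cv2.imwrite("pics/k_t.png",cam("top")["pixels"][120:270,145:485].repeat(2,0).repeat(2,1))
E
```

```text
t 16.75 grasp hop [ 37.8 -79.3 257. ] w 10.501898058920364 F [-4.6 -0.2  6.8] q [ 0.44  0.45 -0.43  1.61  0.2   1.13  0.11]
theta 0.9304352966501648
0.96 [0.0, 0.15, -0.05]
[-0.001  0.001 -0.     0.    -0.002  0.001 -0.   ]
```

View pics/k_s.png

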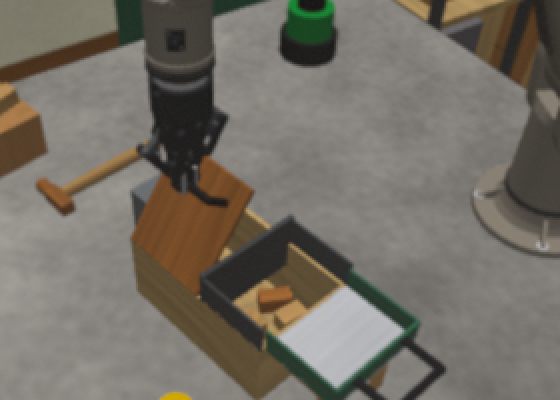

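View pics/k_w.png

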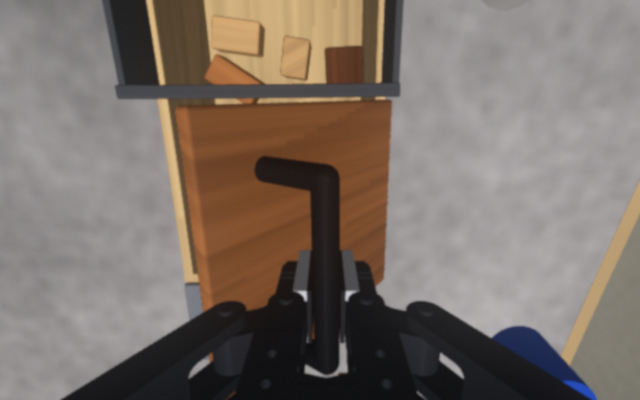

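View pics/k_t.png

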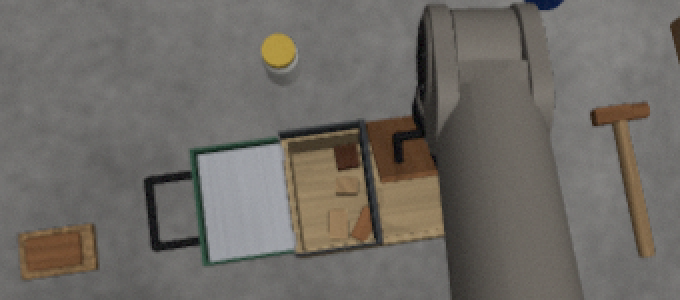

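The lid is held steady at about 0.93 rad, the tray is level and empty, the four offcuts are in the hopper, and the bystanders look undisturbed. Hand in.

```bash
python3 -c "
from h import *
print(hand_in())"
```

```text
the job is handed in; nothing more can be done
None
```

I finished the job and handed it in at about 17 s of the 64 s allowed; `hand_in()` gives no verdict, so I don't have a result to report.

- **Tray:** I raised it to about 0.85 rad. All four offcuts showed inside the hopper, in the wrist picture and by the rays I cast from it. I then lowered the tray back to level.
- **Lid catch:** I tugged the lid with the red slide untouched. It rose about 7 mm and stopped dead at about 30 N, so it was caught. I let go and moved the slide its full 30 mm; the wrist picture matched full travel to within 2 px.
- **Lid open:** It then rose freely, and I finished holding it at about 0.93 rad (53°). That angle comes from the gripper position, not a direct reading of the joint.

**Last checks:** the joint speeds were near zero, and the gripper was closed on the bar at a 30 N grip. The tray was level and empty, and the four offcuts were in the hopper. The sanding block, glue jar and mallet looked undisturbed by eye; I didn't measure their positions.

**Small disagreements:** while turning each bar, the grasp point sat about 5 mm outside the stated arc. This gave forces of up to about 25 N at the top of the tray lift and under 10 N while raising the lid. Closing on the lid bar the second time gave a brief 24 N sideways and upward push, which eased as the lid rose.

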